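# Seat a blank in the drilling jig and snap the hold-down clamp shut

### The arm

A 6-joint arm with a two-finger parallel gripper is mounted at the origin on the work surface. World frame = base frame: x ahead of the robot, y to its left, z up, the work surface at z = 0. Lengths are in mm, angles in rad, forces in N, time in s.
With the tool pointing down it reaches from about 325 to 875 mm from the base axis. Payload 4.4 kg.
Tool frame: the origin (TCP) lies on the centre line of the jaws, within the pads' length; the fingertips stand ahead of it and the grasp point (between the pads) lies 6 mm ahead of it (ctrl.tcp_to_tips is the z of the fingertips in the tool frame, in mm); z points along the fingers, y is the line along which they close (so a half turn about z gives the same grasp; the last joint's range is limited). The gripper opens to 85 mm and grips with 20 to 120 N. Pads are 22 mm wide; open, the fingers measure 114 mm over their backs; the gripper's body (76 mm by 85 mm) begins 54 mm behind the grasp point. The pads swing forward as they close: fully open they stand 13 mm farther back than shut.
Start: joints at [1.073, 0.207, 1.542, -0, 1.393, -0.15], TCP at [195.447, 540.766, 256.282] pointing down, gripper open.
Joint ranges: [-2.73, 2.73], [-0.86, 2.22], [0.23, 2.46], [-1.11, 4.25], [0.08, 2.63], [-2.82, 2.82]. Speed limits (rad/s): [2.79, 2.79, 3.14, 3.14, 3.14, 3.14].

### API

Orientations are given as a 3x3 rotation matrix whose columns are the frame's x, y, z axes.
In Python, from plant import ctrl, sensors, optics gives the robot as it stands. Calls block until the motion is done:
- ctrl.move_ptp(position, orientation): joint-space move of the TCP to a pose.
- ctrl.move_l(position, rot=None, vel=150, threshold=None): straight line of the TCP; rot=None keeps the orientation; vel is the mean speed in mm/s. With threshold (N) it stops when the force on the tool has changed by that much, and returns True; else False.
- ctrl.set_joints(angles): joint-space move.
- ctrl.gripper_to(opening, force=None): finger opening in mm; force is the grip in N (None keeps the last); returns when the fingers have stopped.
- ctrl.hold(seconds).
- ctrl.solve_ik(position, orientation): joint angles nearest the present ones, or None.
- sensors.read_state(): the state.
- optics.grab_frame(name): name is "scene" or "top"; returns (picture, depth): 420x560x3 uint8, red, green, blue; 420x560 float32, mm along the optical axis (not along the pixel's ray), 0 where there is no reading.
- optics.camera_params(name): a dict with "mtx" (3x3 intrinsics, pixels), "R" (3x3) and "t" (3): a world point X has camera coordinates R X + t. Camera axes: x right, y down, z forward; pixel columns grow to the right and rows downward; lengths in mm; the calibration is good to about 2 mm. A picture is of the moment at which its call begins. camera_params takes no time and is no camera call.
A pose or a line that the arm cannot do raises ctrl.MotionError and nothing moves.
- ctrl.finish_job(): hands the job in; it is judged then, once.
The state is a dict: "t": time; "q": joint angles; "qvel": joint speeds; "tau": joint torques, N m; "eef_pos": TCP position; "eef_rot": TCP orientation; "force": force on the tool from outside, world axes, zero at the start; "wrist_torque": the same for the moment, N m; "grip_width": finger opening in mm; "grasp_force": force on a finger pad.
Only numpy, scipy, OpenCV 4.12 (cv2) and the standard library are available. Lean on these libraries where they do the work, as an engineer would, in place of code of your own. Each camera call takes 0.05 s, during which the arm holds its last target. There are 200 camera calls.

### The job

Push the dark hardwood blank along its channel in the plywood jig until its end is fully home against the blue end stop. Then push the clamp's red handle over past centre so that the clamp snaps down onto the blank and stays shut. Use the fingers only to push: do not lift the blank, and leave the glue bottle, tape measure and offcut where they stand.

Things in the scene. Friction and masses are not known exactly. Their poses are not given: they have to be found in the camera images.
- jig: Drilling jig screwed to the bench: plywood base 18 mm thick, from x -135 to 65, y -145 to 125 mm. Origin on the bench top under the middle of the channel; y runs along the channel to the blue end stop, x across it, away from the clamp, z up. Two aluminium side rails 67 mm apart, y -90 to 100, 16 mm wide, top 30 mm above the bench. The clamp stands on the -x side at y = 30 mm.
- jig_stop (a point): Centre of the face of the blue end stop that the blank must meet: at y = 100 mm, 32 mm above the bench; axes as the jig's. The stop is 100 mm wide in x, 20 mm thick, its top 48 mm above the bench.
- blank: Loose dark hardwood blank, 64 mm across the channel (x), 140 mm along it (y), 28 mm thick, about 0.18 kg, lying on the plywood between the rails with 1.5 mm play each side; its top is 46 mm above the bench, 16 mm above the rails. Origin at the centre of its underside; axes nearly as the jig's. Starts 25 to 60 mm short of the stop; slides with about 2 N.
- blank_nose (a point): Centre of the blank's end face that meets the stop (32 mm above the bench). Fully home, it coincides with jig_stop.
- blank_tail (a point): Centre of the blank's other end face, the one to push on (32 mm above the bench).
- clamp_pivot (a point): Axis of the clamp's hinge, 60 mm above the bench, between two steel side plates that reach 70 mm above the bench; the axis runs along the jig's y. Axes as the jig's.
- clamp_grip (a point): Centre of the round end of the clamp's red handle (grip 18 mm in diameter), 98 mm from the hinge axis; the grip ends 9 mm beyond it. Open, the handle leans 0.64 rad from upright to the jig's -x side, this point 59 mm to -x of the hinge axis and 139 mm above the bench; shut, it leans 0.62 rad to the +x side. Turns with the clamp.
- clamp (a joint): Angle of the over-centre clamp, rad: 0 open (handle to -x, steel arm with black rubber pad standing up), growing as the handle is pushed to the jig's +x and the arm comes down on the blank. Below the centre, 0.65, a spring (up to 0.4 N m, about 4 N at the grip) drives it back open; beyond it snaps shut by itself. Shut on the blank: about 1.26; hard stop 1.30.
- glue: Yellow glue bottle, 56 mm diameter, 140 mm high, loose; origin at the centre of its underside. Stands beyond the blue stop.
- tape: Yellow and black tape measure, 66 x 34 x 60 mm, loose; origin at the centre of its underside. Stands on the jig's +x side.
- offcut: Pale wooden offcut, 45 x 75 x 38 mm, loose; origin at the centre of its underside. Lies on the jig's +x side.
Things that resemble listed ones, but are neither listed nor needed, are in the scene too. Of the things shaped like the blank, the dark wooden one is meant.

How it is judged:
By the outcome, as a careful person would: the job done as asked, in the order asked, and still so for the second after the job is handed in, with the robot touching nothing.
It also fails if it takes over 45 s, if anything falls off the work surface, if the arm or the gripper's body presses on something with over 40 N, if the wrist force passes 120 N, or if a joint passes its speed limit or range.

## Working session

There is one attempt and no reset: what is moved stays moved. The work goes in short steps, each a Python script; the robot and the scene stay as the last script left them, time stands still between calls to the robot, and variables do not carry over. Pictures are saved under pics/ and viewed, at most 10 in all, crops included, and the job is handed in when it is done.

```bash
mkdir -p pics; ls; python3 - <<'E'
from plant import ctrl, sensors, optics
import cv2, numpy as np
for n in ("scene","top"):
    p,d=optics.grab_frame(n); cv2.imwrite(f"pics/{n}0.png",p[:,:,::-1]); np.save(f"pics/{n}0.npy",d)
    c=optics.camera_params(n); print(n,c["mtx"].round(1).tolist(),"C",(-c["R"].T@c["t"]).round(),c["R"].round(3).tolist())
print(ctrl.tcp_to_tips,sensors.read_state())
E
```

```text
pics
scene [[444.8, 0.0, 279.8], [0.0, 444.8, 212.8], [0.0, 0.0, 1.0]] C [1052.  150.  882.] [[-0.346, 0.938, -0.005], [0.792, 0.29, -0.537], [-0.503, -0.19, -0.843]]
top [[527.5, 0.0, 284.6], [0.0, 527.5, 202.1], [0.0, 0.0, 1.0]] C [ 427.  -41. 1324.] [[-0.03, -1.0, -0.002], [-0.992, 0.03, -0.12], [0.12, -0.002, -0.993]]
25.0 {'t': 0.1, 'q': array([ 1.07351592e+00,  2.07370448e-01,  1.54283306e+00,  1.79109513e-05,
        1.39355086e+00, -1.50488109e-01]), 'qvel': array([-0.00075348, -0.00105312, -0.00208444,  0.00062241,  0.00161034,
        0.00017642]), 'tau': array([-3.22288406e-04, -3.84095228e+01, -2.92547554e+01, -3.36733574e-04,
        4.84466276e-03, -3.55074349e-05]), 'eef_pos': array([195.11610919, 540.18731742, 255.21118416]), 'eef_rot': array([[-9.40466533e-01,  3.39884693e-01, -1.04671104e-03],
       [ 3.39886133e-01,  9.40464693e-01, -1.89148047e-03],
       [ 3.41509520e-04, -2.13463665e-03, -9.99997663e-01]]), 'force': array([0.20976332, 0.91831653, 0.30901696]), 'wrist_torque': array([-0.03295652,  0.04402112,  0.01910111]), 'grasp_force': 0.0, 'grip_width': 85.63107433470334}
```

View pics/top0.png

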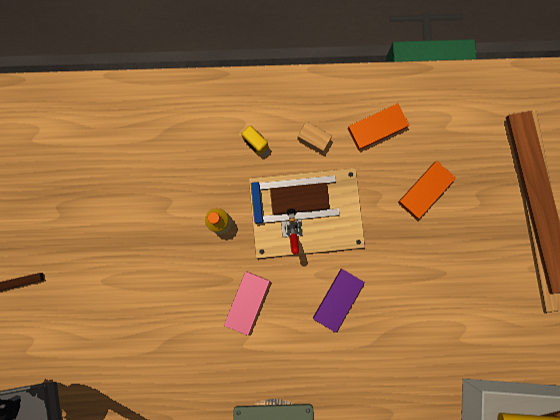

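View pics/scene0.png

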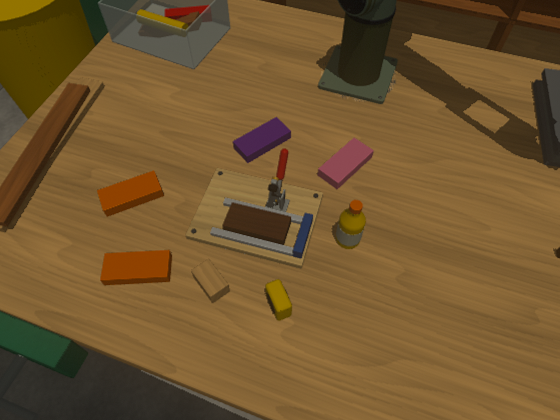

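The blank I want is the dark brown block in the channel at top (300,198) / scene (257,222). These could be mistaken for it:
- orange blocks at top (378,127) and (427,190)
- purple block at (338,300)
- pink block at (247,303)
- dark stick at (20,282)
- long boards at (540,200)

None of those is a dark wooden blank. The blue stop is at top (257,203), the red handle at (294,243) and the glue at (217,220).

```bash
cat > h.py <<'E'
from plant import ctrl, sensors, optics
import cv2, numpy as np
def ray(n,uv,z):
    c=optics.camera_params(n); R,t,K=c["R"],c["t"],c["mtx"]
    uv=np.atleast_2d(uv).astype(float); C=-R.T@t
    d=(R.T@np.linalg.inv(K)@np.c_[uv,np.ones(len(uv))].T).T
    return C+d*((z-C[2])/d[:,2])[:,None]
def cloud(n,d):
    c=optics.camera_params(n); R,t,K=c["R"],c["t"],c["mtx"]
    v,u=np.mgrid[:d.shape[0],:d.shape[1]]
    p=np.stack([(u-K[0,2])/K[0,0]*d,(v-K[1,2])/K[1,1]*d,d],-1)
    return (p-t)@R
E
python3 - <<'E'
from h import *
for n in ("top","scene"):
    im=cv2.imread(f"pics/{n}0.png"); d=np.load(f"pics/{n}0.npy"); P=cloud(n,d); hsv=cv2.cvtColor(im,cv2.COLOR_BGR2HSV)
    H,S,V=[hsv[:,:,i].astype(int) for i in range(3)]
    box=np.zeros(H.shape,bool)
    if n=="top": box[160:270,240:370]=1
    else: box[140:270,185:330]=1
    Z=P[:,:,2]
    masks={"stop":((H>95)&(H<125)&(S>120)&(V>50)&(Z>42),48),"blank":((V<110)&(S>90)&((H<18)|(H>170))&(Z>38)&(Z<54),46),"red":(((H<6)|(H>174))&(S>170)&(V>90)&(Z>65),None)}
    for k,(m,z) in masks.items():
        m=(m&box&(d>0)).astype(np.uint8); 
        m=cv2.morphologyEx(m,cv2.MORPH_OPEN,np.ones((3,3),np.uint8)) if k!="red" else m
        cs=cv2.findContours(m,cv2.RETR_EXTERNAL,cv2.CHAIN_APPROX_NONE)[0]
        if not cs: print(n,k,"none");continue
        c=max(cs,key=cv2.contourArea); q=P[m>0]
        print(n,k,"px",m.sum(),"bbox",cv2.boundingRect(c),"median Z",np.median(q[:,2]).round(1))
        if z:
            w=ray(n,c[:,0,:],z)[:,:2].astype(np.float32); r=cv2.minAreaRect(w)
            print("   rect c",np.round(r[0],1),"size",np.round(r[1],1),"ang",round(r[2],2), cv2.boxPoints(r).round(0).tolist())
        else:
            i=q[:,2].argsort(); print("   red top",q[i[-8:]].mean(0).round(1),"low",q[i[:8]].mean(0).round(1))
    x,y,w,h=(235,155,140,115) if n=="top" else (180,135,155,135)
    cv2.imwrite(f"pics/{n}_crop.png",cv2.resize(im[y:y+h,x:x+w],None,fx=4 if n=="scene" else 5,fy=4 if n=="scene" else 5,interpolation=cv2.INTER_CUBIC))
E
```

```text
top stop px 292 bbox (251, 183, 11, 40) median Z 48.6
   rect c [582.5  25.5] size [97.8 18.2] ang 4.03 [[533.0, 31.0], [534.0, 13.0], [632.0, 20.0], [631.0, 38.0]]
top blank px 1439 bbox (271, 183, 58, 31) median Z 46.3
   rect c [589.9 -79.5] size [ 64.5 138.5] ang 4.06 [[553.0, -13.0], [563.0, -151.0], [627.0, -146.0], [617.0, -8.0]]
top red px 132 bbox (290, 234, 9, 20) median Z 132.0
   red top [459.  -61.8 149.5] low [497.4 -60.1 100.5]
scene stop none
scene blank px 1642 bbox (223, 203, 68, 39) median Z 46.9
   rect c [593.2 -78.1] size [ 67.4 140.2] ang 4.15 [[555.0, -11.0], [565.0, -151.0], [632.0, -146.0], [622.0, -6.0]]
scene red px 196 bbox (277, 149, 11, 30) median Z 126.1
   red top [462.5 -61.2 149. ] low [497.1 -57.   99.4]
```

View pics/top_crop.png

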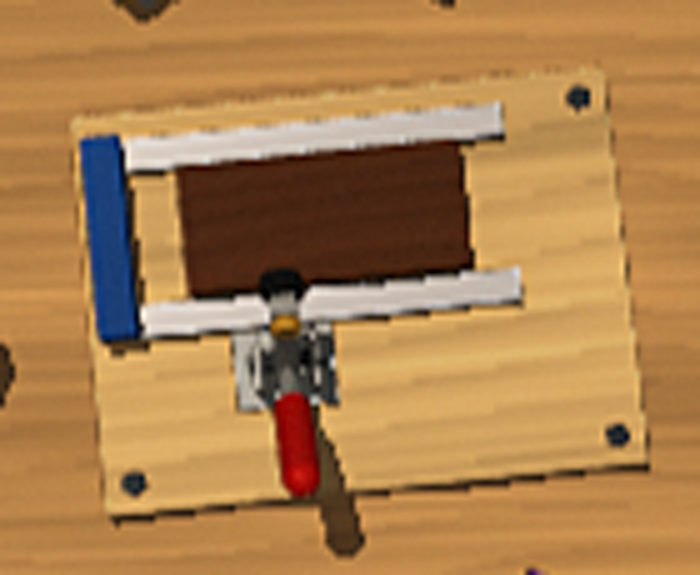

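The crop shows the dark blank between the rails, about 25 mm short of the blue stop at crop (108,240). The clamp is open, with the pad at (280,283) and the red grip end at (300,485). The measured sizes and heights match the description: blank 64.5x138.5 mm at z 46, stop 98x18 mm at z 48, grip top at z 149. The next step is to push the blank.

```bash
cat >> h.py <<'E'
a=np.deg2rad(4.05); JX=np.array([np.cos(a),np.sin(a),0]); JY=np.array([-np.sin(a),np.cos(a),0])
O=np.array([582.5,25.5,0])-110*JY
W=lambda x,y,z: O+x*JX+y*JY+[0,0,z]
J=lambda p: np.array([(p-O)@JX,(p-O)@JY,p[2]])
RS=[np.c_[s*JY,s*JX,[0,0,-1]] for s in (1,-1)]
E
python3 - <<'E'
from h import *
for R in RS: print([None if (q:=ctrl.solve_ik(W(*p),R)) is None else q.round(2) for p in [(0,-100,150),(0,-55,51),(-172,31,145),(-76,31,145)]])
qs=[ctrl.solve_ik(W(0,-100,150),R) for R in RS]
R=RS[int(np.argmin([9 if q is None else abs(q[5]) for q in qs]))]
ctrl.gripper_to(12); 
ctrl.move_ptp(W(0,-100,150),R); ctrl.move_l(W(0,-100,52),vel=120)
s=sensors.read_state(); f0=s["force"]; print(s["t"],J(s["eef_pos"]).round(1),f0.round(1),s["grip_width"])
hit=ctrl.move_l(W(0,-43,52),vel=30,threshold=15)
s=sensors.read_state(); print(hit,s["t"],J(s["eef_pos"]).round(1),(s["force"]-f0).round(1))
p,d=optics.grab_frame("scene"); cv2.imwrite("pics/push.png",cv2.resize(p[135:275,180:340,::-1],None,fx=4,fy=4,interpolation=cv2.INTER_CUBIC))
E
```

```text
[array([-0.44,  0.41,  1.51, -0.  ,  1.22, -0.51]), array([-0.37,  0.51,  1.6 , -0.  ,  1.03, -0.44]), array([-0.36,  0.01,  2.01, -0.  ,  1.12, -0.43]), array([-0.28,  0.2 ,  1.79, -0.  ,  1.14, -0.35])]
[array([-0.44,  0.41,  1.51, -0.  ,  1.22,  2.63]), array([-0.37,  0.51,  1.6 , -0.  ,  1.03,  2.7 ]), array([-0.36,  0.01,  2.01, -0.  ,  1.12,  2.71]), array([-0.28,  0.2 ,  1.79, -0.  ,  1.14,  2.79])]
4.6833 [   0.8 -100.4   52.9] [ 0.1 -0.2  0.3] 11.992951210391608
True 6.3 [  0.  -50.5  52.4] [ 0.7 -1.1  1.1]
```

View pics/push.png

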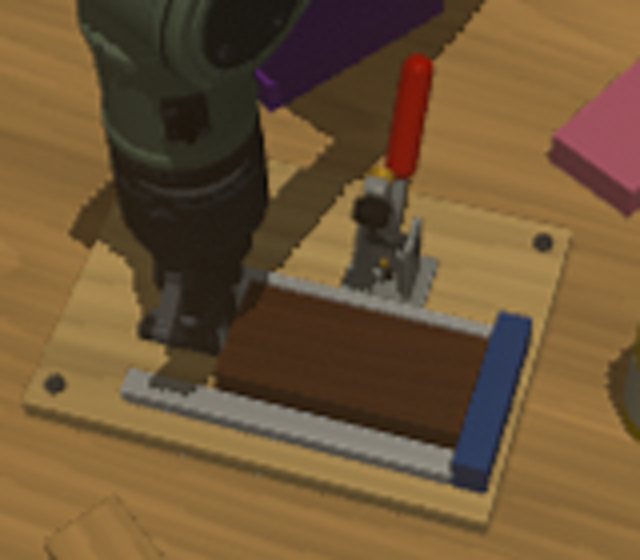

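The blank's end now looks flush with the blue stop, at crop (470,400), and the clamp is still open. I'll press once more to be sure it's seated, back off, and check the gap.

```bash
python3 - <<'E'
from h import *
hit=ctrl.move_l(W(0,-40,52),vel=10,threshold=12)
s=sensors.read_state(); print(hit,s["t"],J(s["eef_pos"]).round(1),s["force"].round(1))
ctrl.move_l(W(0,-80,52),vel=80); ctrl.move_l(W(0,-100,220),vel=200); ctrl.gripper_to(0)
ctrl.move_ptp(W(-180,31,220),RS[0])
s=sensors.read_state(); print(s["t"],J(s["eef_pos"]).round(1),s["grip_width"])
p,d=optics.grab_frame("scene"); P=cloud("scene",d); im=p[:,:,::-1].copy()
H,S,V=cv2.split(cv2.cvtColor(im,cv2.COLOR_BGR2HSV)); Z=P[:,:,2]
box=np.zeros(H.shape,bool); box[140:270,185:330]=1
m=box&(V<110)&(S>90)&((H<18)|(H>170))&(Z>42)&(Z<52)
q=(P[m]-O)[:,:2]@np.c_[JX[:2],JY[:2]]; print("blank jig x,y range",np.percentile(q,[1,99],axis=0).round(1))
m=box&(H>95)&(H<125)&(S>120)&(Z>44)
q=(P[m]-O)[:,:2]@np.c_[JX[:2],JY[:2]]; print("stop",m.sum(),np.percentile(q,[1,99],axis=0).round(1) if m.any() else "")
cv2.imwrite("pics/pre.png",cv2.resize(im[130:270,180:340],None,fx=4,fy=4,interpolation=cv2.INTER_CUBIC))
E
```

```text
True 6.8833 [ -0.5 -50.3  51.9] [-0.4 -0.9  1. ]
9.5667 [-178.7   30.3  220.8] 0.08579323268148699
blank jig x,y range [[-28.7 -36.8]
 [ 33.   99.1]]
stop 181 [[-44.6 103.7]
 [ 49.3 119.6]]
```

View pics/pre.png

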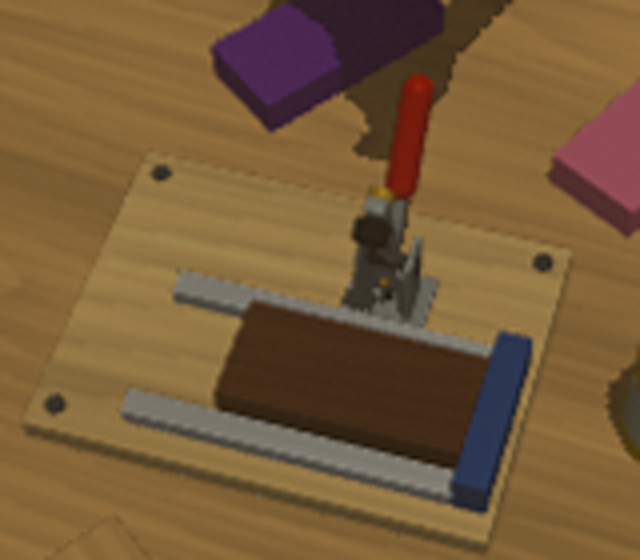

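The blank is flush with the stop at crop (480,400). The second push stopped at the same TCP position, y about -50.4 against -51 expected, so it is home. The handle is still open, grip at (418,90), so I'll push it over now.

```bash
python3 - <<'E'
from h import *
ctrl.move_l(W(-180,31,147),vel=120)
for x in (-120,-100,-88,-78):
    hit=ctrl.move_l(W(x,31,147),vel=60,threshold=30)
    s=sensors.read_state(); print(hit,s["t"],J(s["eef_pos"]).round(1),s["force"].round(1))
    if hit: break
p,d=optics.grab_frame("scene"); cv2.imwrite("pics/cl.png",cv2.resize(p[110:270,180:340,::-1],None,fx=3.5,fy=3.5,interpolation=cv2.INTER_CUBIC))
E
```

```text
False 11.525 [-120.2   31.1  146.8] [-3.6  0.4  3.3]
False 12.0083 [-96.4  30.4 150.2] [-1.3  1.1 11.1]
False 12.3583 [-87.6  31.  146.9] [-0.7  0.2 -0.7]
False 12.675 [-77.8  31.  146.7] [-0.4 -0.2 -0.5]
```

View pics/cl.png

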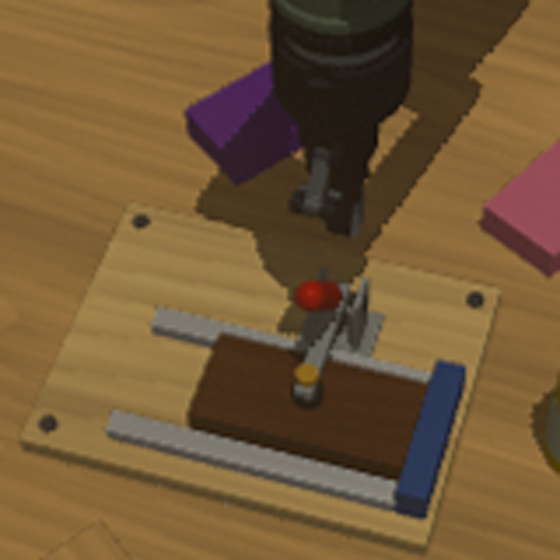

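The clamp has snapped shut: the pad is on the blank at crop (307,385) and the handle leans to +x at (318,295). The blank is still against the stop. I'll back the arm off and run one last check.

```bash
python3 - <<'E'
from h import *
ctrl.move_l(W(-110,31,150),vel=120); ctrl.move_l(W(-170,31,260),vel=200); ctrl.hold(0.5)
s=sensors.read_state(); print(s["t"],J(s["eef_pos"]).round(1),s["force"].round(1))
p,d=optics.grab_frame("scene"); P=cloud("scene",d)
H,S,V=cv2.split(cv2.cvtColor(p,cv2.COLOR_RGB2HSV)); Z=P[:,:,2]; box=np.zeros(H.shape,bool); box[140:270,185:330]=1
B=np.c_[JX[:2],JY[:2]]
m=box&(V<110)&(S>90)&((H<18)|(H>170))&(Z>42)&(Z<52); print("blank",np.percentile((P[m]-O)[:,:2]@B,[1,99],axis=0).round(1))
m=box&((H<6)|(H>174))&(S>170)&(V>90)&(Z>65); print("red",m.sum(),J(P[m].mean(0)-0).round(1))
cv2.imwrite("pics/end.png",p[:,:,::-1])
E
```

```text
14.4167 [-170.    31.   259.7] [0.1 0.3 0.1]
blank [[-29.3 -36.7]
 [ 33.3  99.1]]
red 44 [ -9.1  32.7 145.9]
```

View pics/end.png

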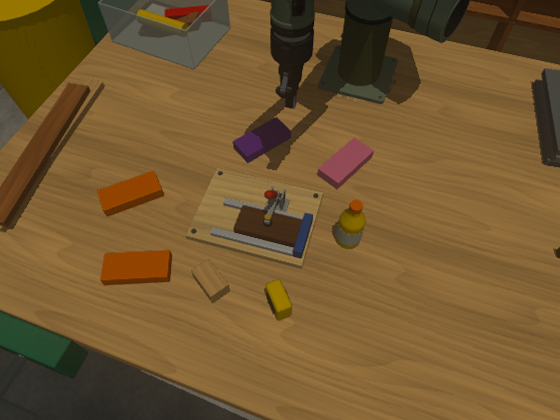

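The final picture shows the clamp shut, with the handle at (270,195), and the blank against the stop at (300,230). The glue (350,225), tape (278,300) and offcut (210,280) haven't moved, and the arm is clear. The red grip measures at jig x -9, z 146, which matches the shut angle.

```bash
python3 -c "
from plant import ctrl
print(ctrl.finish_job())"
```

```text
the job is handed in; nothing more can be done
None
```

The blank is fully home against the blue stop, the clamp has snapped shut on it, nothing else moved, and the job was handed in with the robot clock at about 14.5 s.

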